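Click the bowl stop into its catch

ROBOT

A 6-joint arm with a two-finger parallel gripper is mounted at the origin on the work surface. World frame = base frame: x ahead of the robot, y to its left, z up, the work surface at z = 0. Lengths are in m, angles in rad, forces in N, time in s.
With the tool pointing down it reaches from about 0.35 to 0.85 m from the base axis. Payload 8.1 kg.
Tool frame: the origin (TCP) lies on the centre line of the jaws, within the pads' length; the fingertips stand 22 mm ahead of it and the grasp point (between the pads) lies 3 mm ahead of it; z points along the fingers, x is the direction in which the jaws open and shut, and the axes are right-handed (so a half turn about z gives the same grasp; the last joint's range is limited). The gripper opens to 85 mm and grips with 20 to 120 N. Pads are 22 mm wide; open, the fingers measure 114 mm over their backs; the gripper's body (76 mm by 85 mm) begins 54 mm behind the grasp point. The pads swing forward as they close: fully open they stand 13 mm farther back than shut.
Start: joints at [1.238, 0.13, 1.488, -0, 1.523, -0.085], TCP at [0.147, 0.582, 0.253] pointing down, gripper open.
Joint ranges: [-2.96, 2.96], [-0.89, 2.26], [0.02, 2.5], [-1.34, 4.48], [0, 2.73], [-2.66, 2.66]. Speed limits (rad/s): [2.39, 2.39, 2.79, 3.14, 3.14, 3.14].

INTERFACE

Orientations are given as a rotation vector (axis times angle).
In Python, from station import ctrl gives the robot as it stands. The module is installed in compiled form; this text tells all that it offers.
- The arm moves only by the tool jog_arm, never from a script. Its argument "moves" is a list of rows, each an object of numbers: "x", "y", "z": the shift along the tool's x, y, z normalised to -1 to 1, where 1 is 0.2 m; "twist": the turn about the tool's z normalised to -1 to 1, where 1 is pi/2 rad. A call has 1 to 12 rows; each row is the pose to reach, as a shift and turn from the pose commanded when the call began, along the tool's axes at that moment; what a row does not reach only later rows make up. A row lasts 1/12 s, in which the tool goes at most 41.7 mm and 7.16 degrees, less where a joint would pass 70% of its speed; a pose out of reach is approached as far as the arm can. A call with a number of a shift or a turn outside -1 to 1 is refused whole. A call with a gripper value outside its range is refused whole. "claw" is the closure, from -1 (fully open) to 1 (shut), set as the call begins (left out, the last holds). The fingers move at their own pace and stop on an object; "newtons" is the grip in N (left out, the last holds). Time passes only in rows, so rows that repeat a pose let the fingers close. It gives the time, the measured TCP pose, the force and the opening at its end, in the units of the state.
- ctrl.get_obs(): the state, without advancing time (a new reading comes with each control period).
- ctrl.read_camera(name): name is "side" or "top" or "wrist"; returns a dict with "pixels" (384x512x3 uint8, red, green, blue), "depth" (384x512 float32, m along the optical axis (not along the pixel's ray), 0 where there is no reading), "mtx" (3x3 intrinsics, pixels), "R" (3x3) and "t" (3): a world point X has camera coordinates R X + t. Camera axes: x right, y down, z forward; pixel columns grow to the right and rows downward; lengths in m; the calibration is good to about 2 mm. The wrist camera is an equidistant fisheye: a pixel r from the principal point sees the ray r / f radians off the axis. A picture is of the moment at which its call begins.
- ctrl.job_done(): hands the job in, once; it reports no verdict.
The state is a dict: "time": time; "q": joint angles; "joint_vel": joint speeds; "tau": joint torques, N m; "ee_pos": TCP position; "ee_rot": TCP orientation; "wrist_force": force on the tool from outside, world axes, zero at the start; "moment": the same for the moment, N m; "gripper_width": finger opening in m.
Only numpy, scipy, OpenCV 4.12 (cv2) and the standard library are available. Lean on these libraries where they do the work, as an engineer would, in place of code of your own. Each camera call takes 0.05 s, during which the arm holds its last target.

TASK

Secure the two bowls on the galley rack: with your fingertips push the sliding bowl stop along its rail, on the blue face of its upright plate, until its spring roller drops between the two pins of the orange catch, then let go and leave it there. Do not run it past the catch, only push it, never pinch it or touch the carriage it rides on, and leave the bowls and everything else on the bench undisturbed.

Things in the scene. Friction and masses are not known exactly. Their poses are not given: they have to be found in the camera images.
- rack: fixed plywood board 210 x 510 x 18 mm on battens, top face 30 mm above the bench. Origin at bench level; board spans x -120..+90, y -315..+195 mm in its own frame. Aluminium rail 16 wide, 20 high along y at x = -75 mm; wooden lip 20 mm high along the far edge, x = +84 mm. Place and yaw vary
- stop (a joint): bowl stop's travel in m: 0 at the rack's +y end, growing to -y (towards catch and bowls), at most 0.28. Slides with about 1 N friction. Entering the catch, resistance rises to about 5 N over some 5 mm, then dips as the roller drops in and draws the stop about 3 mm ahead by itself; going past the seat takes 13 N or more, then it runs on: there is no end stop
- stop_face (a point): centre of the blue push face of the stop's upright plate, which looks to the rack's +y. The plate is 120 mm wide (along rack x, spanning rack x -50..+70 mm), 62 mm high (34 to 96 mm above the bench; this point is 65 mm above it) and 14 mm thick. The blue face is stop_c1; stop_c2 is the black rubber bumper on the other side, facing the bowls. Axes as the rack's
- stop_nose (a point): centre of the spring-loaded steel roller, 10 mm in diameter, at the near (-x) side of the stop's white carriage; it lies 7 mm further to -y and 110 mm further to -x than stop_face. The carriage (stop_c3, 32 x 44 x 26 mm, centred at rack x = -75 mm, up to 59 mm above the bench) is not to be touched
- catch: orange plastic clip, 26 x 36 x 6 mm, fixed on the board on the near side of the rail, with two dark 8 mm steel pins standing 16 mm above it. Origin on the board's top, at the seat: the stop is seated when the roller's y in this frame is 0 (the pins stand at y = +5 and -8 mm). Axes as the rack's; its place along the rail varies
- bowl1: white ceramic bowl, rim diameter 96 mm, 50 mm high, loose on the rack; origin at the centre of its underside. 14 to 22 mm of gap remain between it and the rubber bumper when the stop is seated
- bowl2: blue ceramic bowl, same size, beyond the white one; origin at the centre of its underside
- mortar_center (a point): centre of the stone mortar, diameter 116 mm, 75 mm high, loose bystander
- pestle_center (a point): centre of the dark hardwood pestle standing upright, diameter 42 mm at the foot, 132 mm high, loose bystander
- cup_center (a point): centre of the aluminium cup, diameter 72 mm, 85 mm high, loose bystander
- canister_center (a point): centre of the clear acrylic canister with grey lid, diameter 86 mm, 122 mm high, loose bystander

How it is judged:
By the outcome, as a careful person would: the job done as asked, in the order asked, and still so for the second after the job is handed in, with the robot touching nothing.
It also fails if it takes over 35 s, if anything falls off the work surface, if the arm or the gripper's body presses on something with over 40 N, if the wrist force passes 120 N, or if a joint passes its speed limit or range.

## Working session

There is one attempt and no reset: what is moved stays moved. The work goes in short steps, Python scripts to look and compute and a tool call to move; the robot and the scene stay as the last step left them, time stands still between calls to the robot, and variables do not carry over. Pictures are saved under pics/ and viewed, and the job is handed in when it is done.

Besides the shell and the picture viewer there is one more tool, called after "Emit:" by a JSON object that holds its "fn" and its "kwargs". jog_arm: Moves the arm, as the interface text tells. Its arguments: {"type":"object","properties":{"moves":{"type":"array"},"claw":{"type":"number"},"newtons":{"type":"number"}},"required":["moves"]}

```bash
mkdir -p pics
python3 - <<'E'
from station import ctrl
import cv2,pickle
o=ctrl.get_obs();print(o)
d={}
for n in("top","side"):
    c=ctrl.read_camera(n);d[n]=c;cv2.imwrite(f"pics/{n}0.png",c["pixels"][:,:,::-1]);print(n,c["mtx"],c["R"],c["t"])
pickle.dump(d,open("v0.pkl","wb"))
E
```

```text
{'time': 0.0, 'q': array([ 1.23761605e+00,  1.31187295e-01,  1.48931751e+00,  4.01204910e-06,
        1.52300962e+00, -8.53918354e-02]), 'joint_vel': array([ 1.28903305e-03, -4.39541134e-04, -1.09369882e-05, -9.27128986e-04,
        7.62979214e-04, -8.31380694e-05]), 'tau': array([ 5.44062971e-05, -5.69390774e+01, -5.00560248e+01, -1.31798633e-04,
        1.43406243e-02, -4.98820910e-06]), 'ee_pos': array([0.14695458, 0.58117857, 0.25220781]), 'ee_rot': array([ 2.47811009,  1.92925182, -0.00253404]), 'wrist_force': array([-0.55602858, -0.29652232,  0.38701742]), 'moment': array([ 0.05861269, -0.03609087, -0.02971708]), 'gripper_width': 0.08539493736467077}
top [[412.23668959   0.         250.50593395]
 [  0.         412.23668959 189.86065335]
 [  0.           0.           1.        ]] [[ 0.00416786 -0.99985306  0.01662766]
 [-0.98552551 -0.00692503 -0.16938571]
 [ 0.16947597 -0.015681   -0.98540956]] [0.07933678 0.61389034 0.92065263]
side [[356.22043416   0.         257.13376229]
 [  0.         356.22043416 194.2415309 ]
 [  0.           0.           1.        ]] [[ 0.91752297 -0.39755093 -0.0102404 ]
 [-0.23996141 -0.53291468 -0.81143112]
 [ 0.31712794  0.74696399 -0.58435834]] [-0.50248838  0.22778113  0.55431368]
```

View pics/top0.png

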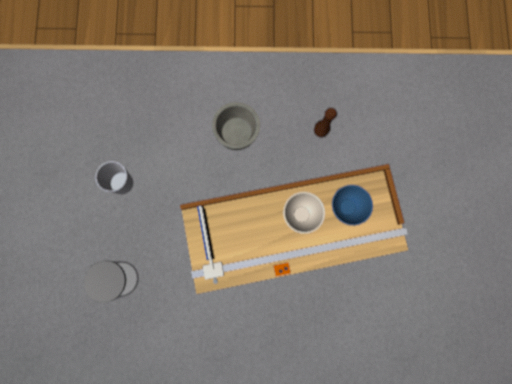

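View pics/side0.png

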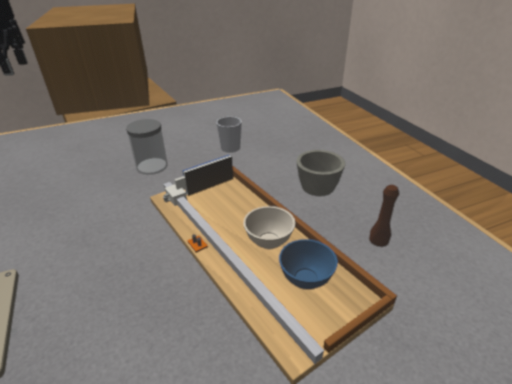

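```bash
cat > h.py <<'E'
import numpy as np,cv2,pickle
def ray(c,u,v):
    d=np.linalg.inv(c["mtx"])@np.array([u,v,1.]);R=c["R"];return -R.T@c["t"],R.T@d
def onz(c,u,v,z):
    o,d=ray(c,u,v);return o+d*(z-o[2])/d[2]
def proj(c,X):
    p=c["mtx"]@(c["R"]@np.asarray(X,float)+c["t"]);return p[:2]/p[2]
E
python3 - <<'E'
from h import *
d=pickle.load(open("v0.pkl","rb"))
t=d["top"]["pixels"][190:300,175:415,::-1]
cv2.imwrite("pics/topc.png",cv2.resize(t,None,fx=3.3,fy=3.3,interpolation=cv2.INTER_CUBIC))
t=d["top"]["pixels"][195:300,180:300,::-1]
cv2.imwrite("pics/topd.png",cv2.resize(t,None,fx=6.5,fy=5.7,interpolation=cv2.INTER_CUBIC)[:600])
t=d["side"]["pixels"][140:260,140:260,::-1]
cv2.imwrite("pics/sidec.png",cv2.resize(t,None,fx=5,fy=5,interpolation=cv2.INTER_CUBIC))
E
```

```text
(no output)
```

View pics/topd.png

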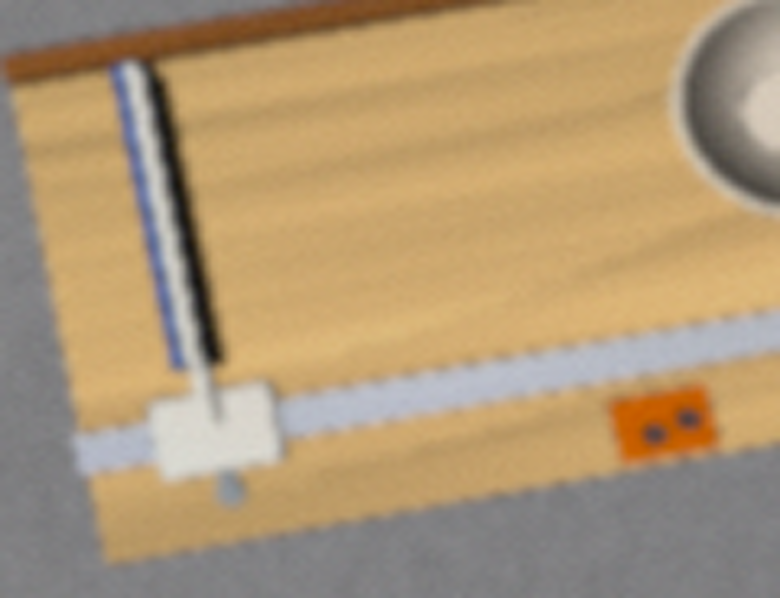

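View pics/sidec.png

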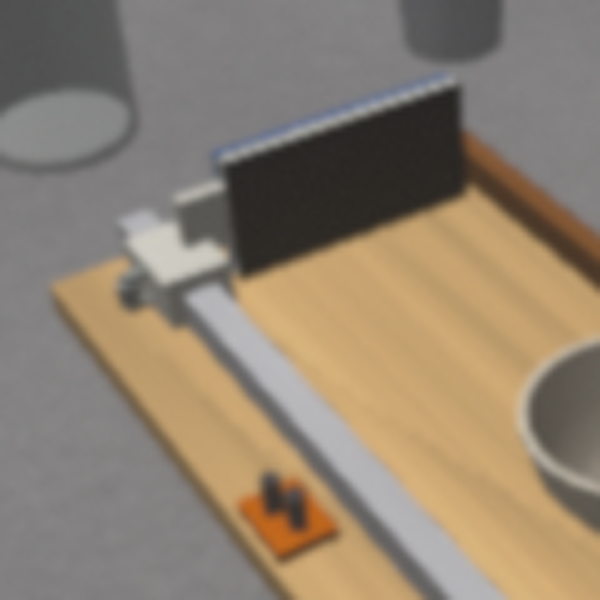

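View pics/topc.png

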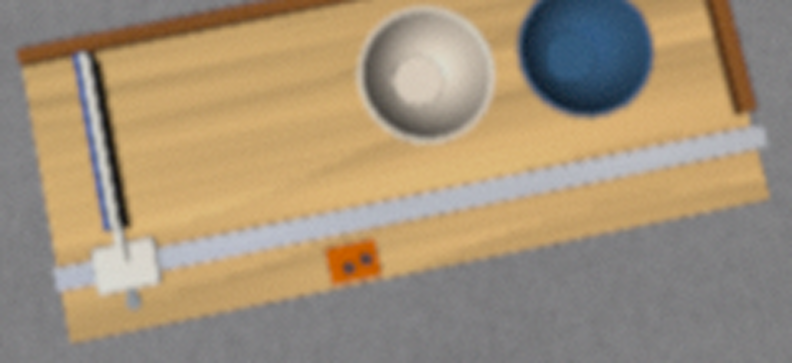

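```bash
cat > m.py <<'E'
from h import *
def edge(c):
    im=c["pixels"].astype(int);h=cv2.cvtColor(c["pixels"],cv2.COLOR_RGB2HSV)
    # near edge of board: per column lowest wood pixel, subpixel via b-r transition
    P=[]
    for u in range(205,400,2):
        col=(im[225:310,u,0]-im[225:310,u,2]).astype(float)
        k=np.where(col>30)[0]
        if len(k)==0: continue
        k=k[-1]; v=225+k+(col[k]-30)/(col[k]-col[k+1])
        P.append(onz(c,u,v,.03)[:2])
    P=np.array(P,np.float32);l=cv2.fitLine(P,cv2.DIST_HUBER,0,.01,.01).ravel()
    r=(P-l[2:])@np.array([-l[1],l[0]]);print("edge rms",r.std(),len(P))
    dy=-l[:2] if l[1]<0 else l[:2]   # rack +y
    return dy.astype(float),l[2:].astype(float)
def blob(c,mask):
    n,_,s,ce=cv2.connectedComponentsWithStats(mask.astype(np.uint8));i=1+s[1:,4].argmax();return ce[i],s[i]
E
python3 - <<'E'
from m import *
d=pickle.load(open("v0.pkl","rb"));t=d["top"];s=d["side"]
ey,p0=edge(t);ex=np.array([ey[1],-ey[0]]);print("ey",ey,"yaw",np.degrees(np.arctan2(ex[1],ex[0])))
o=p0+0.120*ex   # a point on rack x=0
R=lambda X:(float((X[:2]-o)@ex)*1e3,float((X[:2]-o)@ey)*1e3)
h=lambda c:cv2.cvtColor(c["pixels"],cv2.COLOR_RGB2HSV)
for n,c in d.items():
    H=h(c);ce,st=blob(c,(H[...,0]<14)&(H[...,1]>200)&(H[...,2]>150));print(n,"catch",ce,st,R(onz(c,*ce,.036)),onz(c,*ce,.036))
px=lambda a,b:(180+(a+.5)/6.5-.5,195+(b+.5)/5.7-.5)
for n,p,z in [("corner",(105,560),.03),("pin+",(654,434),.052),("pin-",(689,419),.052),("nose",(232,488),.045),("face far",(115,66),.096),("face near",(175,366),.096),("carr c",(216,432),.059),("lipcorner",(5,62),.05),("railend",(78,455),.05)]:
    X=onz(t,*px(*p),z);print(n,X,R(X))
# bowls
H=h(t)
sx=lambda a,b:(140+(a+.5)/5-.5,140+(b+.5)/5-.5)
for n,p,z in [("pin+",(270,478),.052),("pin-",(297,494),.052),("nose",(131,291),.045),("corner",(54,288),.03),("face far",(448,73),.096),("face near",(216,153),.096),]:
    X=onz(s,*sx(*p),z);print("side",n,X,R(X))
def tri(a,b):
    o1,d1=ray(t,*px(*a));o2,d2=ray(s,*sx(*b))
    k=np.linalg.lstsq(np.c_[d1,-d2],o2-o1,rcond=None)[0];A=o1+k[0]*d1;B=o2+k[1]*d2;return (A+B)/2,np.linalg.norm(A-B)
X,e=tri((232,488),(131,291));print("tri nose",X,e,R(X))
print("o",o,"ex",ex)
for b,(u,v) in {"bowl1":(175+427/3.3,190+75/3.3),"bowl2":(175+586/3.3,190+50/3.3)}.items(): print(b,R(onz(t,u,v,.08)))
E
```

```text
edge rms 0.00015173649 98
ey [-0.20100881  0.97958946] yaw 11.59595744689178
top catch [287.75 268.5 ] [287 267   2   4   4] (-104.96491524919779, 21.209732795517557) [ 0.4312526  -0.00485051  0.036     ]
side catch [200.875      245.08333333] [195 241  11   8  24] (-103.2545924808957, 24.47457681038236) [ 0.43227175 -0.00130851  0.036     ]
corner [0.37514674 0.20784642 0.03      ] (-117.17166619592098, 240.84317985146475)
pin+ [0.42647211 0.01418327 0.052     ] (-105.82186951750607, 40.815938721279245)
pin- [0.43242567 0.00180653 0.052     ] (-102.47765854227079, 27.49510242175443)
nose [0.40449152 0.16234089 0.045     ] (-97.57284050736226, 190.36787688658976)
face far [0.56809562 0.20203229 0.096     ] (70.6703374797964, 196.36329039583367)
face near [0.45244619 0.17891148 0.096     ] (-47.26611356187845, 196.96094753720183)
carr c [0.42683657 0.16737178 0.059     ] (-74.67261407884827, 190.80453231498754)
lipcorner [0.57551228 0.24684726 0.05      ] (86.94381783666536, 238.7727445995437)
railend [0.41742716 0.21613162 0.05      ] (-74.08880713247737, 240.4605308738398)
side pin+ [0.424038   0.01313915 0.052     ] (-108.41617560141289, 40.282412384978784)
side pin- [0.43088959 0.0004836  0.052     ] (-104.24830392309757, 26.50793943852203)
side nose [0.40171157 0.16344941 0.045     ] (-100.07323086808644, 192.01256499807627)
side corner [0.37230755 0.20155148 0.03      ] (-121.21824422304597, 235.24742640755954)
side face far [0.56522292 0.20136586 0.096     ] (67.72231191028189, 196.2879037686624)
side face near [0.44953972 0.17669987 0.096     ] (-50.55781501121529, 195.3787021902776)
tri nose [0.40307452 0.16250603 0.04544861] 0.0028971527792357463 (-98.92772446911158, 190.81448336405464)
o [ 0.53833846 -0.00452847] ex [0.97958946 0.20100881]
bowl1 (10.969441551531192, -37.926954869583895)
bowl2 (6.430423610532565, -149.9197148741257)
```

Emit:
{"fn": "jog_arm", "kwargs": {"moves": [{"x":-0.11,"y":0.17,"twist":0.06},{"x":-0.22,"y":0.33,"twist":0.12},{"x":-0.33,"y":0.5,"twist":0.18},{"x":-0.44,"y":0.67,"twist":0.24},{"x":-0.55,"y":0.83,"twist":0.3},{"x":-0.65,"y":1.0,"twist":0.36},{"x":-0.65,"y":1.0,"twist":0.36},{"x":-0.65,"y":1.0,"twist":0.36}], "claw": 1, "newtons": 40}}

```text
invalid input at $.moves[0]: expected keys x, y, z, twist
```

```bash
cat > g.py <<'E'
from m import *
from scipy.spatial.transform import Rotation as Ro
from station import ctrl
O=np.array([0.53833846,-0.00452847]);EX=np.array([0.97958946,0.20100881]);EY=np.array([-EX[1],EX[0]])
def rk(X): X=np.asarray(X)[:2]-O; return round(float(X@EX)*1e3,2),round(float(X@EY)*1e3,2)
def go(rx,ry,z):
    o=ctrl.get_obs();M=Ro.from_rotvec(o["ee_rot"]).as_matrix()
    T=np.r_[O+rx*EX+ry*EY,z];D=M.T@(T-o["ee_pos"])
    a=np.degrees(np.arctan2(M[1,0],M[0,0]));want=np.degrees(np.arctan2(EX[1],EX[0]))
    print("t",o["time"],"pos",o["ee_pos"],"rack",rk(o["ee_pos"]),"w",o["gripper_width"],"F",o["wrist_force"].round(2))
    print("tool z",M[:,2].round(4),"move units",(D/.2).round(4),"twist",(a-want)/90)
E
python3 - <<'E'
from g import *
t=pickle.load(open("v0.pkl","rb"))["top"]
print("canister",onz(t,105,280,.122),"cup",onz(t,112,175,.085))
go(-.005,.235,.2);go(-.005,.235,.077)
E
```

```text
canister [0.40764141 0.3878856  0.122     ] cup [0.63984347 0.39899176 0.085     ]
t 0.1 pos [0.14696931 0.58121654 0.25232095] rack (-265.64, 652.46) w 0.08549330182614566 F [-0.32 -0.56 -0.51]
tool z [-6.0e-04 -1.7e-03 -1.0e+00] move units [-1.3118  2.0816  0.2636] twist 0.7134044886838188
t 0.1 pos [0.14696931 0.58121654 0.25232095] rack (-265.64, 652.46) w 0.08549330182614566 F [-0.32 -0.56 -0.51]
tool z [-6.0e-04 -1.7e-03 -1.0e+00] move units [-1.3107  2.0817  0.8786] twist 0.7134044886838188
```

Emit:
{"fn": "jog_arm", "kwargs": {"moves": [{"x":-0.11,"y":0.17,"z":0,"twist":0.06},{"x":-0.22,"y":0.33,"z":0,"twist":0.12},{"x":-0.33,"y":0.5,"z":0,"twist":0.18},{"x":-0.44,"y":0.67,"z":0,"twist":0.24},{"x":-0.55,"y":0.83,"z":0,"twist":0.3},{"x":-0.65,"y":1.0,"z":0,"twist":0.36},{"x":-0.65,"y":1.0,"z":0,"twist":0.36},{"x":-0.65,"y":1.0,"z":0,"twist":0.36}], "claw": 1, "newtons": 40}}

```text
time: 0.77
ee_pos: [0.3105, 0.4051, 0.253]
ee_rot: [2.921, 1.156, -0.001]
wrist_force: [0.4, 0.1, -0.6]
gripper_width: -0.0002
```

```bash
python3 -c "
from g import *
go(-.005,.235,.2);go(-.005,.235,.077)"
```

```text
t 0.7667 pos [0.31049884 0.40505595 0.25301863] rack (-140.86, 447.02) w -0.0002458214661460209 F [ 0.44  0.09 -0.64]
tool z [-2.e-04 -3.e-04 -1.e+00] move units [0.0236 1.2588 0.2652] twist 0.3509172048588946
t 0.7667 pos [0.31049884 0.40505595 0.25301863] rack (-140.86, 447.02) w -0.0002458214661460209 F [ 0.44  0.09 -0.64]
tool z [-2.e-04 -3.e-04 -1.e+00] move units [0.0238 1.2588 0.8802] twist 0.3509172048588946
```

Emit:
{"fn": "jog_arm", "kwargs": {"moves": [{"x":0,"y":0.17,"z":0,"twist":0.06},{"x":0.01,"y":0.33,"z":0,"twist":0.12},{"x":0.01,"y":0.5,"z":0,"twist":0.18},{"x":0.02,"y":0.67,"z":0,"twist":0.24},{"x":0.02,"y":0.83,"z":0,"twist":0.3},{"x":0.02,"y":1.0,"z":0,"twist":0.351},{"x":0.02,"y":1.0,"z":0,"twist":0.351},{"x":0.02,"y":1.0,"z":0,"twist":0.351}]}}

```text
time: 1.43
ee_pos: [0.4497, 0.2639, 0.2528]
ee_rot: [-3.125, -0.323, 0.002]
wrist_force: [0.1, -0.0, -0.0]
gripper_width: 0.0001
```

```bash
python3 -c "
from g import *
go(-.005,.235,.2);go(-.005,.235,.077)"
```

```text
t 1.4333 pos [0.44973795 0.26393395 0.25283284] rack (-32.83, 280.79) w 0.00010493220514735988 F [ 0.11 -0.05 -0.04]
tool z [-0.001 -0.    -1.   ] move units [0.1386 0.2295 0.264 ] twist 0.0021933335902057237
t 1.4333 pos [0.44973795 0.26393395 0.25283284] rack (-32.83, 280.79) w 0.00010493220514735988 F [ 0.11 -0.05 -0.04]
tool z [-0.001 -0.    -1.   ] move units [0.1392 0.2296 0.879 ] twist 0.0021933335902057237
```

Emit:
{"fn": "jog_arm", "kwargs": {"moves": [{"x":0.07,"y":0.11,"z":0.15,"twist":0},{"x":0.139,"y":0.22,"z":0.3,"twist":0},{"x":0.139,"y":0.23,"z":0.45,"twist":0},{"x":0.139,"y":0.23,"z":0.6,"twist":0},{"x":0.139,"y":0.23,"z":0.75,"twist":0},{"x":0.139,"y":0.23,"z":0.83,"twist":0},{"x":0.139,"y":0.23,"z":0.88,"twist":0},{"x":0.139,"y":0.23,"z":0.88,"twist":0},{"x":0.139,"y":0.23,"z":0.88,"twist":0}]}}

```text
time: 2.18
ee_pos: [0.4856, 0.2259, 0.0776]
ee_rot: [-3.124, -0.327, 0.001]
wrist_force: [0.5, -0.7, 0.7]
gripper_width: 0.0
```

```bash
python3 -c "
from g import *
go(-.005,.208,.077)
for n in('top','side'):
    c=ctrl.read_camera(n)['pixels'][:,:,::-1]
    c=c[170:310,160:330] if n=='top' else c[100:260,120:280]
    cv2.imwrite('pics/'+n+'1.png',cv2.resize(c,None,fx=3.6,fy=3.6,interpolation=cv2.INTER_CUBIC))
"
```

```text
t 2.1833 pos [0.48564161 0.22588601 0.07758792] rack (-5.31, 236.3) w 4.9480107770756865e-05 F [ 0.48 -0.72  0.69]
tool z [-4.e-04  1.e-04 -1.e+00] move units [0.0007 0.1415 0.0029] twist 0.003847940519963642
```

View pics/side1.png

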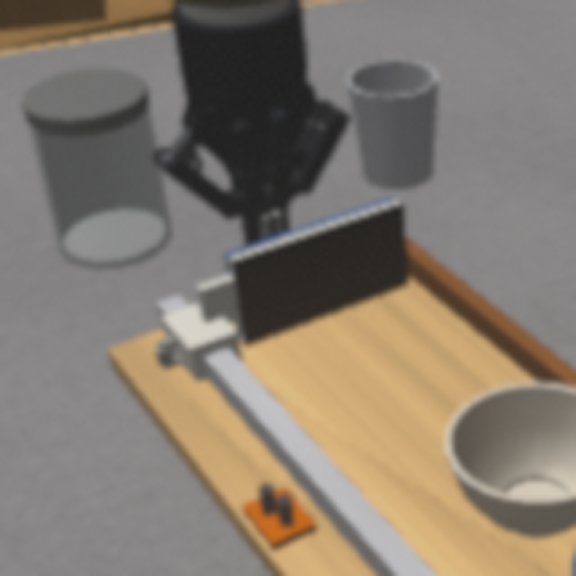

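View pics/top1.png

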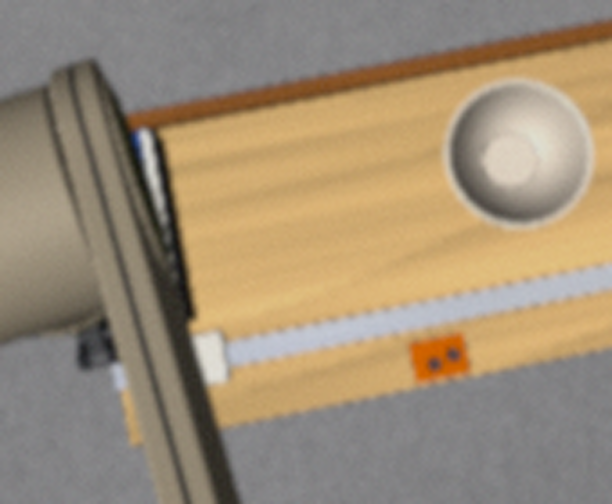

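Emit:
{"fn": "jog_arm", "kwargs": {"moves": [{"x":0,"y":0.03,"z":0,"twist":0.004},{"x":0,"y":0.06,"z":0,"twist":0.004},{"x":0,"y":0.09,"z":0,"twist":0.004},{"x":0,"y":0.11,"z":0,"twist":0.004},{"x":0,"y":0.125,"z":0,"twist":0.004},{"x":0,"y":0.14,"z":0,"twist":0.004},{"x":0,"y":0.155,"z":0,"twist":0.004},{"x":0,"y":0.17,"z":0,"twist":0.004},{"x":0,"y":0.185,"z":0,"twist":0.004},{"x":0,"y":0.2,"z":0,"twist":0.004},{"x":0,"y":0.215,"z":0,"twist":0.004},{"x":0,"y":0.215,"z":0,"twist":0.004}]}}

```text
time: 3.28
ee_pos: [0.495, 0.182, 0.0772]
ee_rot: [3.126, 0.313, -0.0]
wrist_force: [-0.1, 0.1, -0.5]
gripper_width: -0.0
```

```bash
python3 -c "
from g import *
go(-.005,.0533,.077)
for n in('top','side'):
    c=ctrl.read_camera(n)['pixels'][:,:,::-1]
    c=c[170:310,160:330] if n=='top' else c[120:260,120:280]
    cv2.imwrite('pics/'+n+'2.png',cv2.resize(c,None,fx=4,fy=4,interpolation=cv2.INTER_CUBIC))
"
```

```text
t 3.2833 pos [0.49496439 0.18203752 0.07720528] rack (-4.99, 191.48) w -3.695782081806582e-05 F [-0.11  0.08 -0.5 ]
tool z [-1.e-04 -4.e-04 -1.e+00] move units [0.0018 0.6909 0.0013] twist -0.001715914660840233
```

View pics/side2.png

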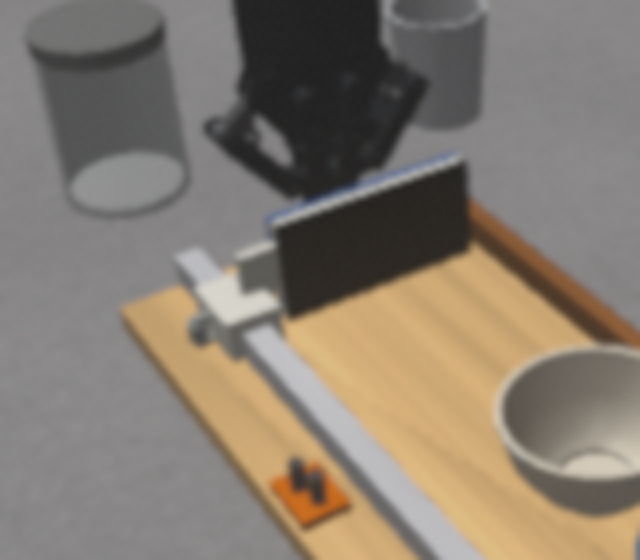

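View pics/top2.png

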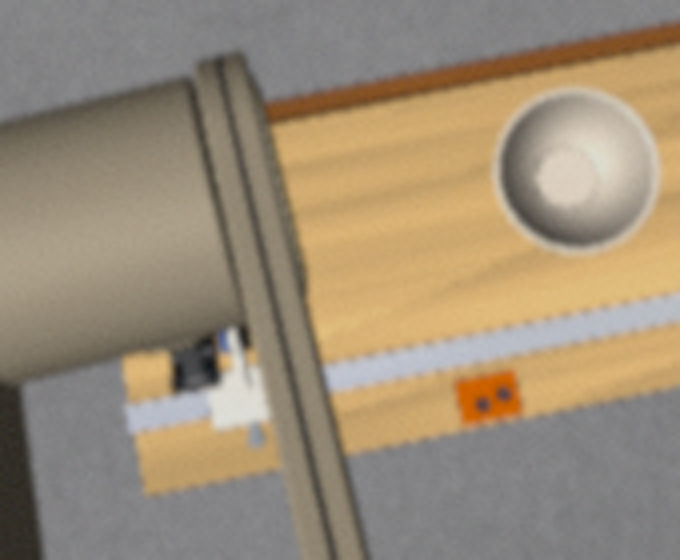

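```bash
python3 -c "
from g import *
d=pickle.load(open('v0.pkl','rb'))
print(rk(onz(d['top'],160+256.5/4-.5,170+436.5/4-.5,.045)),rk(onz(d['side'],120+202.5/4-.5,120+328.5/4-.5,.045)))
go(-.005,.0533,.077)
"
```

```text
(-97.88, 171.01) (-98.11, 173.48)
t 3.3833 pos [0.49485988 0.18237976 0.07719099] rack (-5.02, 191.83) w -5.768724882183252e-05 F [-0.12  0.46 -0.62]
tool z [-2.e-04 -2.e-04 -1.e+00] move units [0.002  0.6927 0.0011] twist -0.001744501321365751
```

Emit:
{"fn": "jog_arm", "kwargs": {"moves": [{"x":0,"y":0.03,"z":0,"twist":-0.002},{"x":0,"y":0.08,"z":0,"twist":-0.002},{"x":0,"y":0.13,"z":0,"twist":-0.002},{"x":0,"y":0.18,"z":0,"twist":-0.002},{"x":0,"y":0.23,"z":0,"twist":-0.002},{"x":0,"y":0.28,"z":0,"twist":-0.002},{"x":0,"y":0.33,"z":0,"twist":-0.002},{"x":0,"y":0.38,"z":0,"twist":-0.002},{"x":0,"y":0.43,"z":0,"twist":-0.002},{"x":0,"y":0.47,"z":0,"twist":-0.002},{"x":0,"y":0.5,"z":0,"twist":-0.002},{"x":0,"y":0.52,"z":0,"twist":-0.002}]}}

```text
time: 4.38
ee_pos: [0.5157, 0.0798, 0.0773]
ee_rot: [3.125, 0.317, -0.0]
wrist_force: [-0.4, 0.9, 0.0]
gripper_width: 0.0002
```

```bash
cat > look.py <<'E'
import sys
from g import *
k=sys.argv[1]
go(-.005,.0533,.077)
d={}
for n in('top','side'):
    d[n]=ctrl.read_camera(n);c=d[n]['pixels'][:,:,::-1]
    c=c[190:310,200:340] if n=='top' else c[160:280,140:290]
    cv2.imwrite('pics/'+n+k+'.png',cv2.resize(c,None,fx=5,fy=5,interpolation=cv2.INTER_CUBIC))
pickle.dump(d,open('v'+k+'.pkl','wb'))
E
python3 look.py 3
```

```text
t 4.3833 pos [0.5157007  0.07977191 0.07728252] rack (-5.23, 87.13) w 0.00018126517943724242 F [-0.41  0.93  0.01]
tool z [-1.e-04 -1.e-04 -1.e+00] move units [0.0011 0.1692 0.0014] twist 2.749610139787251e-05
```

View pics/side3.png

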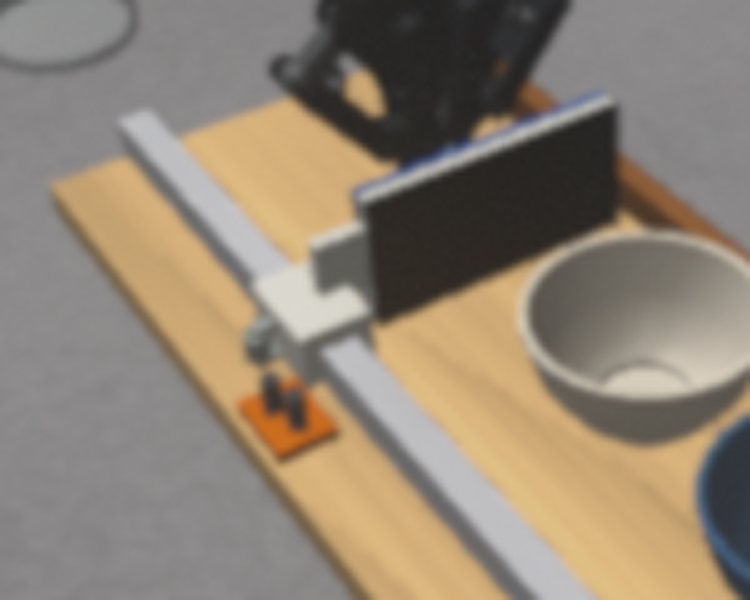

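View pics/top3.png

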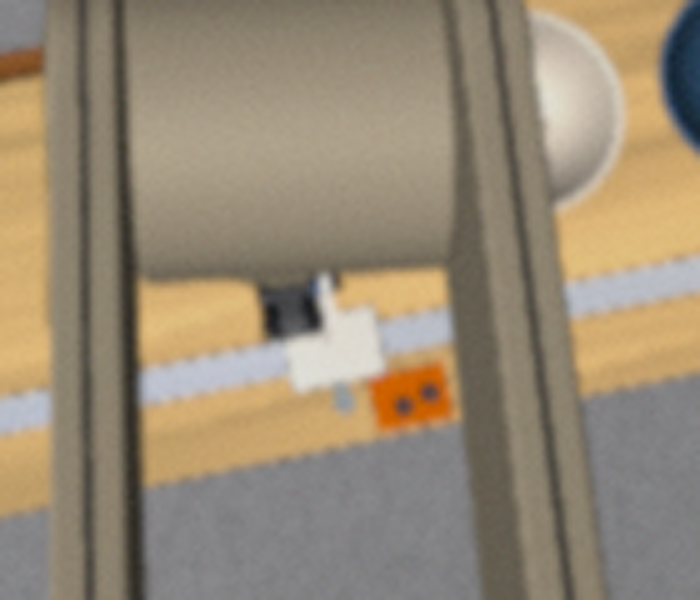

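```bash
cat > pt.py <<'E'
from g import *
def T(c,p,z): return rk(onz(c['top'],200+(p[0]+.5)/5-.5,190+(p[1]+.5)/5-.5,z))
def S(c,p,z): return rk(onz(c['side'],140+(p[0]+.5)/5-.5,160+(p[1]+.5)/5-.5,z))
E
python3 -c "
from pt import *
c=pickle.load(open('v3.pkl','rb'))
for p,z in((345,397),.045),((403,405),.052),((430,391),.052): print('T',T(c,p,z))
for p,z in((263,340),.045),((271,378),.052),((296,394),.052): print('S',S(c,p,z))
"
```

```text
T (-97.02, 65.62)
T (-105.54, 40.74)
T (-101.84, 27.3)
S (-97.8, 69.11)
S (-108.11, 40.06)
S (-104.55, 26.72)
```

Emit:
{"fn": "jog_arm", "kwargs": {"moves": [{"x":0,"y":0.02,"z":0,"twist":0},{"x":0,"y":0.04,"z":0,"twist":0},{"x":0,"y":0.055,"z":0,"twist":0},{"x":0,"y":0.07,"z":0,"twist":0},{"x":0,"y":0.08,"z":0,"twist":0},{"x":0,"y":0.08,"z":0,"twist":0}]}}

```text
time: 4.98
ee_pos: [0.5189, 0.0646, 0.0773]
ee_rot: [3.125, 0.318, 0.0]
wrist_force: [0.0, -0.2, -0.2]
gripper_width: -0.0
```

```bash
python3 look.py 4
```

```text
t 4.9833 pos [0.51893422 0.06459242 0.07734837] rack (-5.11, 71.61) w -4.842883949384445e-05 F [ 0.01 -0.25 -0.24]
tool z [ 2.e-04 -3.e-04 -1.e+00] move units [0.0005 0.0916 0.0018] twist 0.0002717751609566616
```

View pics/top4.png

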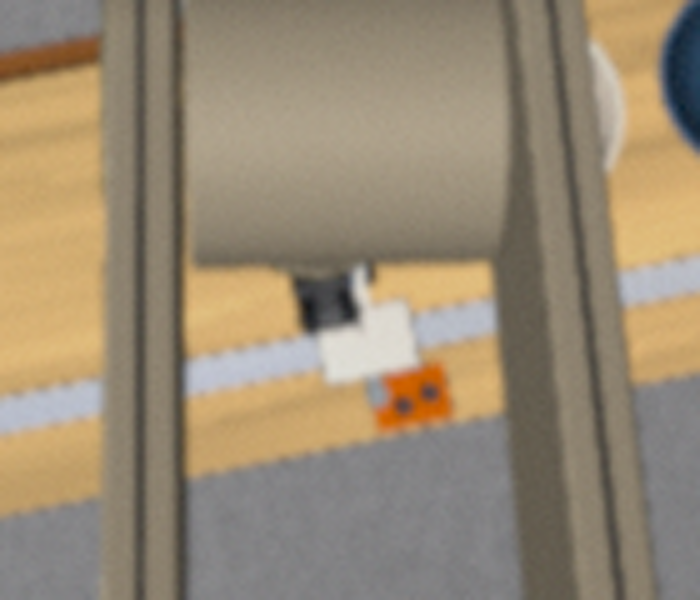

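View pics/side4.png

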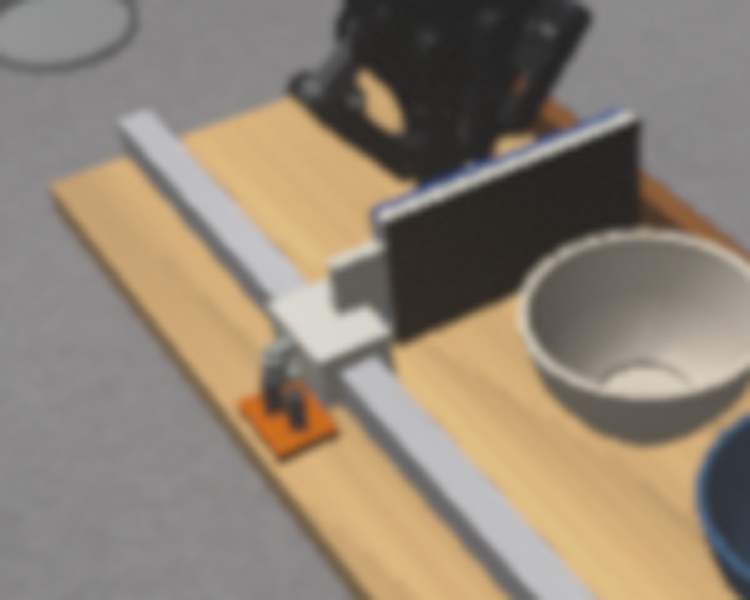

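Emit:
{"fn": "jog_arm", "kwargs": {"moves": [{"x":0,"y":0.01,"z":0,"twist":0},{"x":0,"y":0.02,"z":0,"twist":0},{"x":0,"y":0.02,"z":0,"twist":0}]}}

```text
time: 5.33
ee_pos: [0.5196, 0.0608, 0.0773]
ee_rot: [3.125, 0.318, -0.0]
wrist_force: [0.3, 0.0, 0.4]
gripper_width: -0.0002
```

Emit:
{"fn": "jog_arm", "kwargs": {"moves": [{"x":0,"y":0.01,"z":0,"twist":0},{"x":0,"y":0.01,"z":0,"twist":0},{"x":0,"y":0.01,"z":0,"twist":0}]}}

```text
time: 5.58
ee_pos: [0.5201, 0.059, 0.0773]
ee_rot: [3.125, 0.318, 0.0]
wrist_force: [0.3, 0.2, 0.0]
gripper_width: 0.0002
```

Emit:
{"fn": "jog_arm", "kwargs": {"moves": [{"x":0,"y":0.01,"z":0,"twist":0},{"x":0,"y":0.01,"z":0,"twist":0},{"x":0,"y":0.01,"z":0,"twist":0}]}}

```text
time: 5.83
ee_pos: [0.5203, 0.0574, 0.0773]
ee_rot: [-3.125, -0.318, 0.0]
wrist_force: [-0.8, 3.1, -0.3]
gripper_width: -0.0005
```

Emit:
{"fn": "jog_arm", "kwargs": {"moves": [{"x":0,"y":0.005,"z":0,"twist":0},{"x":0,"y":0.01,"z":0,"twist":0},{"x":0,"y":0.01,"z":0,"twist":0}]}}

```text
time: 6.08
ee_pos: [0.5208, 0.0551, 0.0773]
ee_rot: [3.125, 0.318, 0.0]
wrist_force: [-0.3, 2.5, -0.3]
gripper_width: 0.0
```

Emit:
{"fn": "jog_arm", "kwargs": {"moves": [{"x":0,"y":0.005,"z":0,"twist":0},{"x":0,"y":0.005,"z":0,"twist":0},{"x":0,"y":0.005,"z":0,"twist":0}]}}

```text
time: 6.33
ee_pos: [0.5211, 0.0539, 0.0773]
ee_rot: [3.125, 0.318, 0.0]
wrist_force: [-0.3, 0.8, -0.4]
gripper_width: 0.0001
```

```bash
python3 look.py 5
```

```text
t 6.3333 pos [0.52106083 0.053911   0.07730269] rack (-5.18, 60.72) w 0.00014316712766817788 F [-0.33  0.82 -0.39]
tool z [ 1.e-04 -4.e-04 -1.e+00] move units [0.0009 0.0371 0.0015] twist 0.00031215608661161714
```

View pics/top5.png

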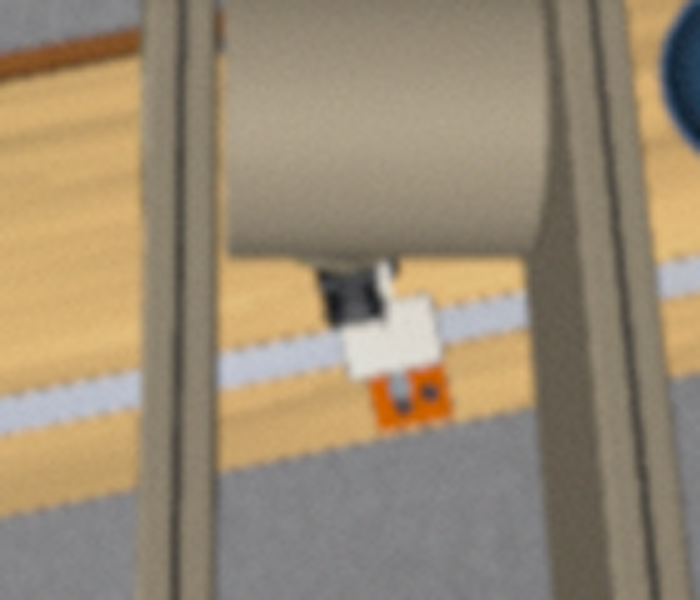

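Emit:
{"fn": "jog_arm", "kwargs": {"moves": [{"x":0,"y":0.005,"z":0,"twist":0},{"x":0,"y":0.005,"z":0,"twist":0}]}}

```text
time: 6.6
ee_pos: [0.5213, 0.053, 0.0773]
ee_rot: [3.125, 0.318, 0.0]
wrist_force: [-0.2, 0.4, -0.1]
gripper_width: -0.0004
```

Emit:
{"fn": "jog_arm", "kwargs": {"moves": [{"x":0,"y":0.005,"z":0,"twist":0},{"x":0,"y":0.005,"z":0,"twist":0}]}}

```text
time: 6.77
ee_pos: [0.5214, 0.052, 0.0773]
ee_rot: [3.125, 0.318, -0.0]
wrist_force: [-0.2, 0.0, 0.3]
gripper_width: 0.0002
```

```bash
python3 look.py 6
```

```text
t 6.7667 pos [0.52143554 0.05197476 0.07729142] rack (-5.2, 58.75) w 0.00023297720267258056 F [-0.16  0.05  0.25]
tool z [-0.e+00 -3.e-04 -1.e+00] move units [0.001  0.0272 0.0015] twist 0.0003706599798152786
```

View pics/top6.png

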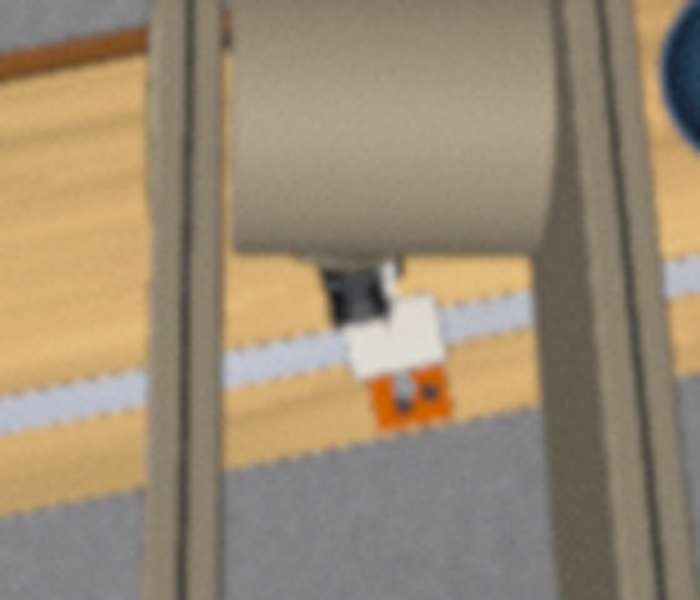

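View pics/side6.png

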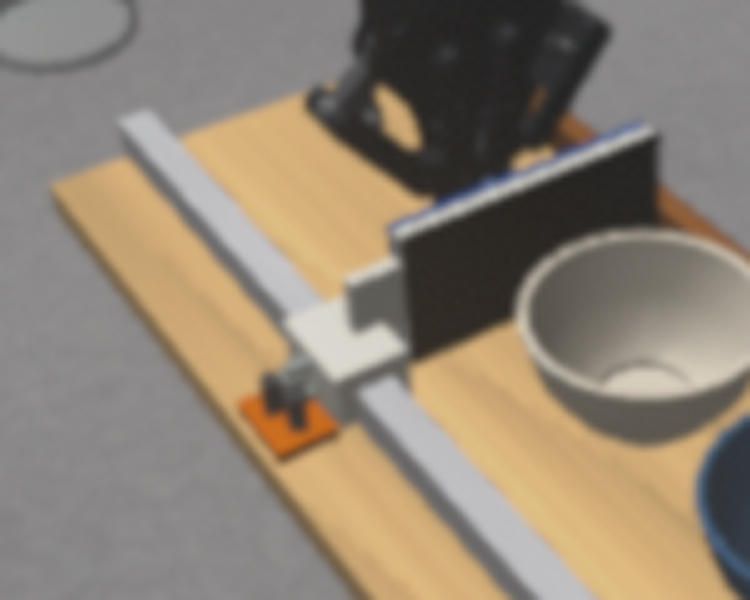

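```bash
python3 -c "
from pt import *
c=pickle.load(open('v6.pkl','rb'))
for p,z in((405,387),.045),((396,337),.059): print('T',T(c,p,z))
for p,z in((287,384),.045),((650,125),.096),((395,228),.096): print('S',S(c,p,z))
for k in '3456':
  c=pickle.load(open(f'v{k}.pkl','rb'))['top'];p=c['pixels'][240:275,255:295].astype(int)
  m=(p.min(2)>195)&(p.max(2)-p.min(2)<26); ce,st=blob(c,m); print(k,ce,st,rk(onz(c,255+ce[0],240+ce[1],.059)))
"
```

```text
T (-98.04, 37.57)
T (-74.87, 38.08)
S (-101.84, 40.89)
S (68.78, 40.49)
S (-50.05, 41.43)
3 [11.75520833 19.82291667] [  1  10  20  18 192] (-75.67, 66.31)
4 [18.39226519 18.54696133] [  9  11  19  15 181] (-75.85, 50.9)
5 [23.06395349 17.76162791] [ 13  10  19  15 172] (-76.22, 40.09)
6 [23.87709497 17.5698324 ] [ 14  10  19  15 179] (-76.16, 38.18)
```

Emit:
{"fn": "jog_arm", "kwargs": {"moves": [{"x":0,"y":0.005,"z":0,"twist":0},{"x":0,"y":0.005,"z":0,"twist":0}]}}

```text
time: 7.03
ee_pos: [0.5216, 0.0511, 0.0773]
ee_rot: [3.125, 0.318, 0.0]
wrist_force: [-0.2, 0.7, 0.4]
gripper_width: -0.0001
```

```bash
cat > tr.py <<'E'
import sys
from pt import *
k=sys.argv[1]
o=ctrl.get_obs();F=o['wrist_force'];print('TCP',rk(o['ee_pos']),'Fy',(F[:2]@EY).round(2))
c=ctrl.read_camera('top');pickle.dump(c,open(f'c{k}.pkl','wb'))
p=c['pixels'][240:275,255:295].astype(int)
m=(p.min(2)>195)&(p.max(2)-p.min(2)<26); ce,st=blob(c,m); print(k,ce,st,rk(onz(c,255+ce[0],240+ce[1],.059)))
E
python3 tr.py 7
```

```text
TCP (-5.16, 57.87) Fy 0.76
7 [25.35294118 17.00534759] [ 15   7  20  18 187] (-75.58, 34.61)
```

```bash
python3 look.py 8; python3 tr.py 8
```

```text
t 7.0833 pos [0.52164596 0.05114994 0.07732096] rack (-5.16, 57.9) w 9.951735616830046e-05 F [-0.41 -0.42 -0.06]
tool z [ 1.e-04 -2.e-04 -1.e+00] move units [0.0008 0.023  0.0016] twist 0.0003472657339222233
TCP (-5.16, 57.99) Fy -0.6
8 [25.39779006 16.8839779 ] [ 16   7  19  17 181] (-75.33, 34.45)
```

View pics/top8.png

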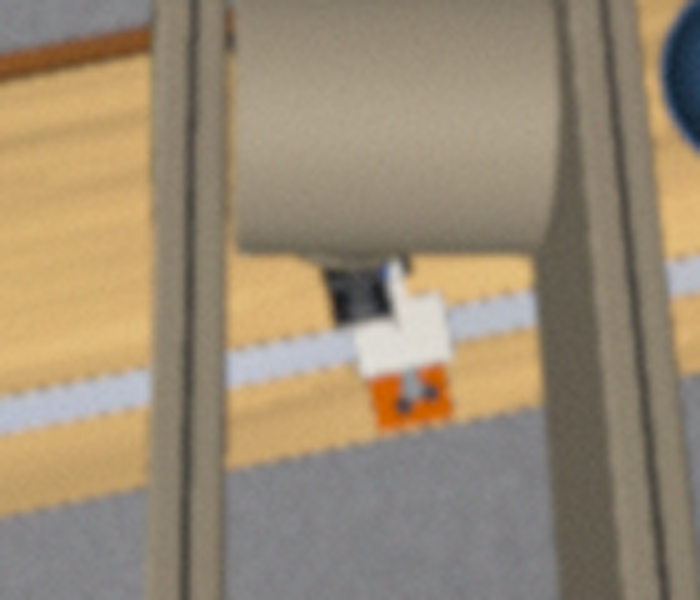

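View pics/side8.png

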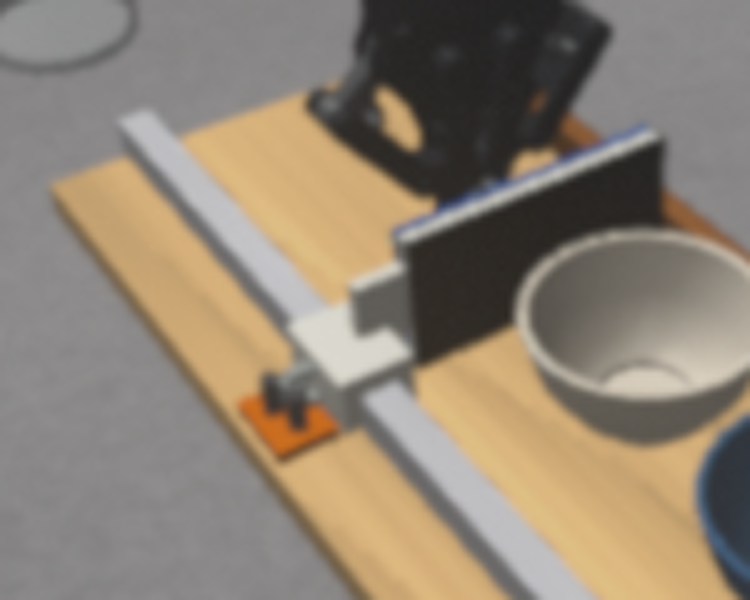

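Emit:
{"fn": "jog_arm", "kwargs": {"moves": [{"x":0,"y":-0.05,"z":0,"twist":0},{"x":0,"y":-0.15,"z":0,"twist":0},{"x":0,"y":-0.3,"z":0,"twist":0},{"x":0,"y":-0.4,"z":-0.1,"twist":0},{"x":0,"y":-0.45,"z":-0.3,"twist":0},{"x":0,"y":-0.5,"z":-0.5,"twist":0},{"x":0,"y":-0.6,"z":-0.7,"twist":0},{"x":0,"y":-0.7,"z":-0.85,"twist":0},{"x":0,"y":-0.85,"z":-0.85,"twist":0},{"x":0,"y":-1.0,"z":-0.85,"twist":0},{"x":0,"y":-1.0,"z":-0.85,"twist":0},{"x":0,"y":-1.0,"z":-0.85,"twist":0}]}}

```text
time: 8.23
ee_pos: [0.4804, 0.249, 0.2473]
ee_rot: [-3.125, -0.323, 0.0]
wrist_force: [-0.0, -0.6, -0.1]
gripper_width: -0.0003
```

```bash
python3 look.py 9; python3 tr.py 9
```

```text
t 8.2333 pos [0.48035816 0.24901195 0.24725204] rack (-5.83, 260.02) w -0.0002861444373069359 F [-0.01 -0.61 -0.1 ]
tool z [-2.e-04  1.e-04 -1.e+00] move units [4.0000e-04 1.0337e+00 8.5110e-01] twist 0.002400994218590825
TCP (-5.71, 258.14) Fy -0.51
9 [24.68446602 16.41747573] [ 16   7  19  17 206] (-73.99, 35.83)
```

View pics/top9.png

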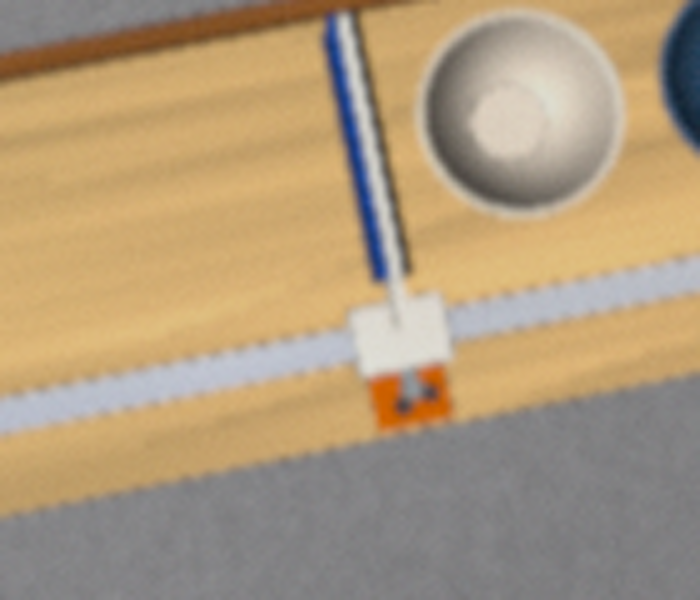

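View pics/side9.png

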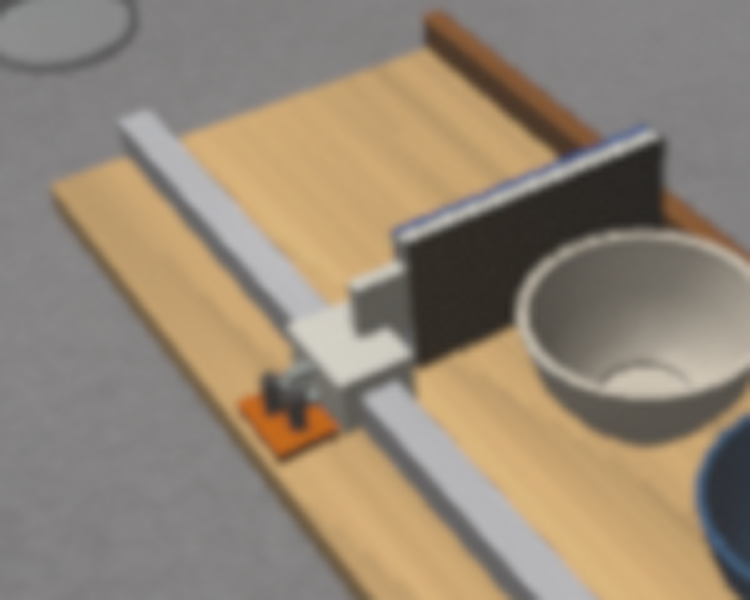

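```bash
python3 -c "
from pt import *
c=pickle.load(open('v9.pkl','rb'));a=pickle.load(open('v0.pkl','rb'))
print(T(c,(413,383),.045),T(c,(402,335),.059),'face',T(c,(331,20),.096),T(c,(379,279),.096))
for n in('top','side'):
  d=cv2.absdiff(c[n]['pixels'],a[n]['pixels']).max(2)>45
  k,_,s,_=cv2.connectedComponentsWithStats(d.astype(np.uint8));print(n,[list(x) for x in s[1:] if x[4]>8])
"
```

```text
(-97.0, 33.57) (-74.53, 35.21) face (68.76, 40.59) (-48.45, 43.31)
top [[np.int32(129), np.int32(160), np.int32(96), np.int32(224), np.int32(3532)], [np.int32(99), np.int32(163), np.int32(33), np.int32(65), np.int32(487)], [np.int32(128), np.int32(174), np.int32(6), np.int32(14), np.int32(48)], [np.int32(77), np.int32(179), np.int32(22), np.int32(11), np.int32(54)], [np.int32(61), np.int32(187), np.int32(15), np.int32(8), np.int32(35)], [np.int32(130), np.int32(191), np.int32(68), np.int32(193), np.int32(306)], [np.int32(49), np.int32(193), np.int32(11), np.int32(6), np.int32(21)], [np.int32(264), np.int32(192), np.int32(25), np.int32(63), np.int32(543)], [np.int32(10), np.int32(198), np.int32(107), np.int32(186), np.int32(5850)], [np.int32(197), np.int32(205), np.int32(24), np.int32(64), np.int32(552)], [np.int32(120), np.int32(215), np.int32(4), np.int32(8), np.int32(16)], [np.int32(110), np.int32(218), np.int32(4), np.int32(7), np.int32(9)], [np.int32(96), np.int32(221), np.int32(6), np.int32(5), np.int32(12)], [np.int32(75), np.int32(223), np.int32(15), np.int32(9), np.int32(43)]
[... 624 characters left out ...]
, np.int32(15), np.int32(20)]]
side [[np.int32(0), np.int32(0), np.int32(27), np.int32(74), np.int32(1181)], [np.int32(143), np.int32(0), np.int32(46), np.int32(6), np.int32(217)], [np.int32(146), np.int32(9), np.int32(58), np.int32(92), np.int32(3078)], [np.int32(175), np.int32(157), np.int32(59), np.int32(42), np.int32(1244)], [np.int32(165), np.int32(188), np.int32(9), np.int32(9), np.int32(25)], [np.int32(207), np.int32(188), np.int32(66), np.int32(51), np.int32(1396)], [np.int32(163), np.int32(194), np.int32(14), np.int32(12), np.int32(79)], [np.int32(198), np.int32(225), np.int32(11), np.int32(12), np.int32(39)], [np.int32(196), np.int32(231), np.int32(16), np.int32(16), np.int32(67)]]
```

```bash
python3 -c "
from station import ctrl
print(ctrl.job_done())"
```

```text
the job is handed in; nothing more can be done
None
```

The bowl stop is seated in the orange catch and the job is handed in. I used about 8.3 s of the 35 s allowed.

- **Push:** I pushed with the closed fingertips on the blue face only, slowly at first and then in 1–2 mm steps at the catch. The resistance I read rose to about 3 N and then fell off. On the last 1 mm step the stop moved about 3.5 mm, so it drew itself ahead. I stopped there, backed off and raised the arm clear.
- **Seating:** After I let go, both camera views show the roller between the two pins. Measured along the rail in a common frame, the seat is at about 35.3 mm. The carriage centre is at 35.2 mm, and the blue face is at about 42 mm against an expected 42.3 mm.
- **Disagreements:** My reading of the roller itself came out at 33.6 mm, partly because it is blurred against the pins. The two cameras also differ by 1–3 mm on the roller's position, roughly their calibration error. The rising force I saw stayed below the stated 5 N, probably because I only sampled it between steps.
- **Surroundings:** Comparing the pictures from before and after, the side view changed only at the arm and the stop. In the top view the arm covers the area around the canister and cup, so for those two I relied on the side view.

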